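Release the mode key left latched

ROBOT

A 6-joint arm with a two-finger parallel gripper is mounted at the origin on the work surface. World frame = base frame: x ahead of the robot, y to its left, z up, the work surface at z = 0. Lengths are in mm, angles in rad, forces in N, time in s.
With the tool pointing down it reaches from about 325 to 775 mm from the base axis. Payload 5.5 kg.
Tool frame: the origin (TCP) lies midway between the tips of the shut fingers; the grasp point (between the pads) lies 19 mm behind it; z points along the fingers, y is the line along which they close (so a half turn about z gives the same grasp; the last joint's range is limited). The gripper opens to 85 mm and grips with 20 to 120 N. Pads are 22 mm wide; open, the fingers measure 114 mm over their backs; the gripper's body (76 mm by 85 mm) begins 54 mm behind the grasp point. The pads swing forward as they close: fully open they stand 13 mm farther back than shut.
Start: joints at [1.234, 0.091, 1.231, -0, 1.82, -0.057], TCP at [165.702, 576.679, 231.275] pointing down, gripper open.
Joint ranges: [-2.87, 2.87], [-0.86, 2.18], [0.17, 2.46], [-1.51, 4.65], [0.06, 2.69], [-2.65, 2.65]. Speed limits (rad/s): [2.57, 2.57, 3.01, 3.14, 3.14, 3.14].

INTERFACE

Orientations are given as [roll, pitch, yaw] about the fixed x, y, z axes, in that order (R = Rz(yaw) Ry(pitch) Rx(roll)).
In Python, from rig import manip gives the robot as it stands.
- The arm moves only by the tool play_rows, never from a script. Its arguments are lists of equal length, an entry for each row: "jaw": the closure, from -1 (fully open) to 1 (shut), so that 0 is half open; "delta_pos": the shift along the tool's x, y, z in m, a list of three; "yaw": the turn about the tool's z in rad. A call has 1 to 5 rows; each row shifts and turns the commanded pose from where the row before left it, along the tool's axes as they then stand; what a row does not reach is not made up. A row lasts 1/12 s, in which the tool goes at most 41.7 mm and 7.16 degrees, less where a joint would pass 70% of its speed; a pose out of reach is approached as far as the arm can. A call is refused whole if a number of a shift passes 0.0417 or a number of a turn 0.125, either way. A call with a gripper value outside its range is refused whole. The fingers move at their own pace and stop on an object; "newtons" is the grip in N (left out, the last holds). Time passes only in rows, so rows that do not move let the fingers close. It gives the time, the measured TCP pose, the force, the opening and the grip force at its end, in the units of the state.
- manip.get_obs(): the state, without advancing time (a new reading comes with each control period).
- manip.capture(name): name is "scene" or "top" or "wrist"; returns (picture, depth): 480x640x3 uint8, red, green, blue; 480x640 float32, mm along the optical axis (not along the pixel's ray), 0 where there is no reading.
- manip.camera_info(name): a dict with "fov_y" (degrees; the focal length in pixels is half the picture's height over the tangent of half this angle, whatever the lens; pixels are square), "cx", "cy" (the principal point, pixels), "origin" and "rotation" of the camera in the world. Camera axes: x right, y down, z forward; pixel columns grow to the right and rows downward; lengths in mm; the calibration is good to about 2 mm. A picture is of the moment at which its call begins: read the wrist's pose just before it. camera_info takes no time and is no camera call; for the wrist camera it gives the pose at the moment of the call.
- manip.finish_job(): hands the job in; it is judged then, once.
The state is a dict: "t": time; "joints": joint angles; "joint_vel": joint speeds; "joint_efforts": joint torques, N m; "eef_pos": TCP position; "orientation": TCP orientation; "contact_force": force on the tool from outside, world axes, zero at the start; "moment": the same for the moment, N m; "gripper_width": finger opening in mm; "grip_force": force on a finger pad.
Only numpy, scipy, OpenCV 4.12 (cv2) and the standard library are available. Lean on these libraries where they do the work, as an engineer would, in place of code of your own. Each camera call takes 0.05 s, during which the arm holds its last target. There are 200 camera calls.

TASK

One of the four white keys on the control box has been left latched down. With closed fingertips tap each of the four keys lightly, going along the row from the end with the red lamp to the other and never so hard that a key clicks in or out; then press the latched key fully down and let go, so that it pops up and all four keys stand up. Leave everything else on the bench where it is.

Things in the scene. Friction and masses are not known exactly. Their poses are not given: they have to be found in the camera images.
- control_box: grey control box fixed to the bench, 140 mm (its x) by 310 mm (its y) by 45 mm high; origin at the centre of its underside, z up. On its top, along its y axis and 22 mm from its centre line towards -x (the robot's side), stands one straight row at 50 mm pitch: a small dome, four identical square white keys in black mounts, another dome. One dome is red (the lamp), the other grey (a blank); either may be at either end.
- lamp_top (a point): the top of the red lamp dome (28 mm across, 18 mm high) at one end of the row, 63 mm above the bench. The keys stand in a straight line 50, 100, 150 and 200 mm from it, in the box's +y or -y direction according to the end.
- key_a_top (a point): centre of the top face of one white key (cap 28 x 28 mm, sides square to the box, in a black mount 46 x 42 mm whose top is 61 mm above the bench); 79 mm above the bench when the key is up, about 72 mm when it is latched down. The names a to d do not tell the order in the row: it changes from start to start.
- key_a (a joint): how far this key is down, m: 0 up, 0.0067 latched down, 0.012 fully down (end stop). Push-push key: an up key gives from 1 N and softly (0.3 N/mm), springs back if let go before 0.008, and latches if pushed past about 0.0085 and let go; the latched key stays firm up to 3 N, then gives, and once pushed past 0.010 (about 4 N; 4.7 N at the stop) it springs up to 0 when let go. A second full press latches it again.
- key_b_top (a point): centre of the top face of one white key (cap 28 x 28 mm, sides square to the box, in a black mount 46 x 42 mm whose top is 61 mm above the bench); 79 mm above the bench when the key is up, about 72 mm when it is latched down. The names a to d do not tell the order in the row: it changes from start to start.
- key_b (a joint): how far this key is down, m: 0 up, 0.0067 latched down, 0.012 fully down (end stop). Push-push key: an up key gives from 1 N and softly (0.3 N/mm), springs back if let go before 0.008, and latches if pushed past about 0.0085 and let go; the latched key stays firm up to 3 N, then gives, and once pushed past 0.010 (about 4 N; 4.7 N at the stop) it springs up to 0 when let go. A second full press latches it again.
- key_c_top (a point): centre of the top face of one white key (cap 28 x 28 mm, sides square to the box, in a black mount 46 x 42 mm whose top is 61 mm above the bench); 79 mm above the bench when the key is up, about 72 mm when it is latched down. The names a to d do not tell the order in the row: it changes from start to start.
- key_c (a joint): how far this key is down, m: 0 up, 0.0067 latched down, 0.012 fully down (end stop). Push-push key: an up key gives from 1 N and softly (0.3 N/mm), springs back if let go before 0.008, and latches if pushed past about 0.0085 and let go; the latched key stays firm up to 3 N, then gives, and once pushed past 0.010 (about 4 N; 4.7 N at the stop) it springs up to 0 when let go. A second full press latches it again.
- key_d_top (a point): centre of the top face of one white key (cap 28 x 28 mm, sides square to the box, in a black mount 46 x 42 mm whose top is 61 mm above the bench); 79 mm above the bench when the key is up, about 72 mm when it is latched down. The names a to d do not tell the order in the row: it changes from start to start.
- key_d (a joint): how far this key is down, m: 0 up, 0.0067 latched down, 0.012 fully down (end stop). Push-push key: an up key gives from 1 N and softly (0.3 N/mm), springs back if let go before 0.008, and latches if pushed past about 0.0085 and let go; the latched key stays firm up to 3 N, then gives, and once pushed past 0.010 (about 4 N; 4.7 N at the stop) it springs up to 0 when let go. A second full press latches it again.
- collar: brass shaft collar, 26 mm across and 16 mm high, on the rear of the control box's top; loose, not part of the job, to be left where it is.
- bushing: flanged aluminium bushing, 28 mm across and 28 mm high, on the rear of the control box's top; loose, not part of the job, to be left where it is.
- screwdriver: screwdriver with orange handle, lying on the bench; loose, not part of the job, to be left where it is.
- wrench: steel wrench lying on the bench; loose, not part of the job, to be left where it is.
- mug: blue mug, 80 mm across and 90 mm high; loose, not part of the job, to be left where it is.
- jar: jar with yellow cap, 60 mm across and 85 mm high; loose, not part of the job, to be left where it is.
- tray: yellow parts tray, 120 x 90 x 35 mm high; loose, not part of the job, to be left where it is.
- gauge_block: green block with a steel stub, 50 x 35 mm, 42 mm high; loose, not part of the job, to be left where it is.

How it is judged (in metres and radians):
On the way, in this order (a step that is already met when the one before it is completed fails the run):
1. the key next to the lamp is touched by the fingers (((contact force between the fingers and key_a above 0.2 N and horizontal distance between key_a_top and lamp_top between 0.03 and 0.07 m) or (contact force between the fingers and key_b above 0.2 N and horizontal distance between key_b_top and lamp_top between 0.03 and 0.07 m) or (contact force between the fingers and key_c above 0.2 N and horizontal distance between key_c_top and lamp_top between 0.03 and 0.07 m) or (contact force between the fingers and key_d above 0.2 N and horizontal distance between key_d_top and lamp_top between 0.03 and 0.07 m))), for 0.02 s.
2. the second key is touched by the fingers (((contact force between the fingers and key_a above 0.2 N and horizontal distance between key_a_top and lamp_top between 0.08 and 0.12 m) or (contact force between the fingers and key_b above 0.2 N and horizontal distance between key_b_top and lamp_top between 0.08 and 0.12 m) or (contact force between the fingers and key_c above 0.2 N and horizontal distance between key_c_top and lamp_top between 0.08 and 0.12 m) or (contact force between the fingers and key_d above 0.2 N and horizontal distance between key_d_top and lamp_top between 0.08 and 0.12 m))), for 0.02 s.
3. the third key is touched by the fingers (((contact force between the fingers and key_a above 0.2 N and horizontal distance between key_a_top and lamp_top between 0.13 and 0.17 m) or (contact force between the fingers and key_b above 0.2 N and horizontal distance between key_b_top and lamp_top between 0.13 and 0.17 m) or (contact force between the fingers and key_c above 0.2 N and horizontal distance between key_c_top and lamp_top between 0.13 and 0.17 m) or (contact force between the fingers and key_d above 0.2 N and horizontal distance between key_d_top and lamp_top between 0.13 and 0.17 m))), for 0.02 s.
4. the last key is touched by the fingers (((contact force between the fingers and key_a above 0.2 N and horizontal distance between key_a_top and lamp_top between 0.18 and 0.22 m) or (contact force between the fingers and key_b above 0.2 N and horizontal distance between key_b_top and lamp_top between 0.18 and 0.22 m) or (contact force between the fingers and key_c above 0.2 N and horizontal distance between key_c_top and lamp_top between 0.18 and 0.22 m) or (contact force between the fingers and key_d above 0.2 N and horizontal distance between key_d_top and lamp_top between 0.18 and 0.22 m))), for 0.02 s.
5. the latched key is pressed down past its release point (value of joint key_c above 0.0103 m and contact force between the fingers and key_c above 1 N), for 0.02 s.
At the end, for the whole second after the job is handed in: all four keys stand up (each within 1.5 mm of its upper stop), the latched one having been pressed past its release point after all four were tapped in order (value of joint each of key_a, key_b, key_c, key_d below 0.0015 m); the robot touches nothing.
It fails at once if a key that was up is pushed in so far that it may latch (past 8 mm) (value of joint any of key_a, key_b, key_d above 0.008 m).
It fails at once if something else on the bench is moved by more than 15 mm (distance of any of collar, bushing, screwdriver, wrench, mug, jar, tray, gauge_block from where it was at the start of the episode above 0.015 m).
It fails at once if something else on the bench is tipped (angle between any of collar, bushing, mug, jar, tray, gauge_block's own z axis and vertical above 0.5 rad).
It also fails if it takes over 48 s, if anything falls off the work surface, if the arm or the gripper's body presses on something with over 40 N, if the wrist force passes 120 N, or if a joint passes its speed limit or range.

## Working session

There is one attempt and no reset: what is moved stays moved. The work goes in short steps, Python scripts to look and compute and a tool call to move; the robot and the scene stay as the last step left them, time stands still between calls to the robot, and variables do not carry over. Pictures are saved under pics/ and viewed, at most 10 in all, crops included, and the job is handed in when it is done.

Besides the shell and the picture viewer there is one more tool, called after "Call:" in YAML: its name, and indented under it one key for each argument. play_rows: Moves the arm, as the interface text tells. Its arguments: {"type":"object","properties":{"jaw":{"type":"array"},"delta_pos":{"type":"array"},"yaw":{"type":"array"},"newtons":{"type":"number"}},"required":["jaw","delta_pos","yaw"]}

```bash
mkdir -p pics; python3 - <<'E'
from rig import manip
import cv2,numpy as np
for n in("scene","top"):
    p,d=manip.capture(n); cv2.imwrite(f"pics/{n}.png",p[...,::-1]); np.save(f"{n}.npy",d); i=manip.camera_info(n);print(n,i)
o=manip.get_obs();print(o)
E
```

```text
scene {'fov_y': 50.63295850095552, 'cx': 313.5709906418779, 'cy': 239.96138661433775, 'origin': array([1281.15533292,  103.79271525, 1029.22980058]), 'rotation': array([-2.48942551, -0.00589196,  1.71420252])}
top {'fov_y': 43.55365597879532, 'cx': 323.31448841095374, 'cy': 248.39934823235404, 'origin': array([3.01798683e+02, 8.34430353e-01, 1.16730256e+03]), 'rotation': array([-2.92262470e+00,  6.47844257e-04, -1.51391361e+00])}
{'t': 0.1, 'joints': array([ 1.23427414e+00,  9.18094565e-02,  1.23177214e+00, -1.15691357e-05,
        1.81981791e+00, -5.66988969e-02]), 'joint_vel': array([ 0.00065898, -0.00076863, -0.00146416,  0.00100567,  0.00082657,
       -0.00118467]), 'joint_efforts': array([ 3.13919823e-03, -4.60215998e+01, -4.19219971e+01,  6.60749220e-05,
        1.05663144e-02, -1.74410502e-05]), 'eef_pos': array([165.63060359, 576.41639076, 230.24468253]), 'orientation': array([-3.13978807e+00, -9.11924185e-05,  2.86176644e+00]), 'contact_force': array([ 0.19118979,  1.10594442, -0.67053789]), 'moment': array([0.0303713 , 0.02276105, 0.04627863]), 'grip_force': 0.0, 'gripper_width': 85.4563448224521}
```

View pics/top.png

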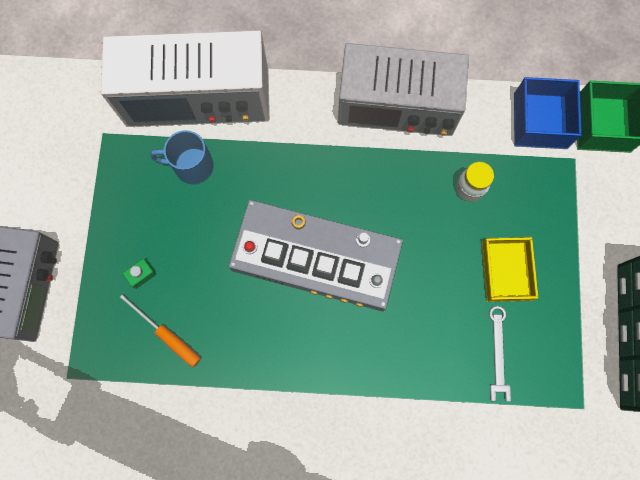

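View pics/scene.png

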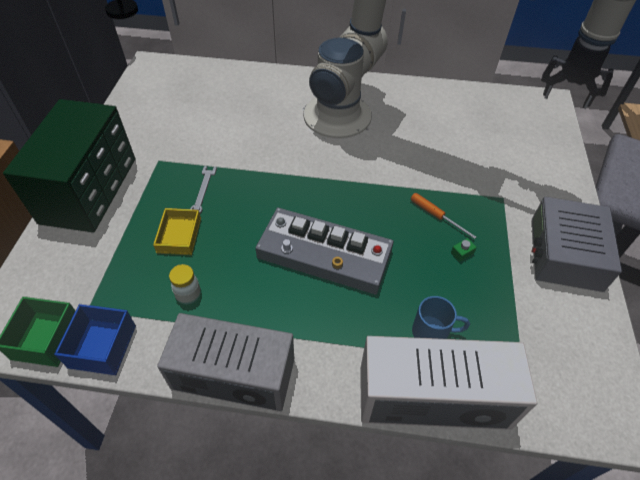

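The top view shows the red lamp at (249,246), keys at about (275,251), (300,258), (326,265) and (352,272), and the grey blank at (376,280). The scene view agrees, with the lamp at (377,250).

```bash
cat > h.py <<'E'
from rig import manip
import cv2,numpy as np
from scipy.spatial.transform import Rotation as R
def cam(n):
    i=manip.camera_info(n); f=240/np.tan(np.radians(i["fov_y"]/2)); return i,f,R.from_euler("xyz",i["rotation"]).as_matrix()
def cloud(n,d,c=None):
    i,f,M=c or cam(n); v,u=np.indices(d.shape); 
    return np.stack([(u-i["cx"])*d/f,(v-i["cy"])*d/f,d],-1)@M.T+i["origin"]
def ray(n,u,v,z,c=None):
    i,f,M=c or cam(n); r=M@np.array([(u-i["cx"])/f,(v-i["cy"])/f,1]); return i["origin"]+r*(z-i["origin"][2])/r[2]
E
python3 - <<'E'
from h import *
for n in("top","scene"):
    p=cv2.imread(f"pics/{n}.png").astype(int); C=cloud(n,np.load(n+".npy"))
    b,g,r=p[...,0],p[...,1],p[...,2]
    m=((r>110)&(g<60)&(b<60)).astype(np.uint8)
    k,l,s,c=cv2.connectedComponentsWithStats(m)
    for j in range(1,k):
        if s[j,4]>15: print(n,"red",c[j].round(1),s[j,4],ray(n,*c[j],57).round(1),np.median(C[l==j],0).round(1))
    if n=="top": pts=[(275,250),(300,257.5),(326,264),(351.5,271.5),(376.5,280)]
    else: pts=[(299,225),(319,232),(338,238),(358,241),(281,221)]
    for u,v in pts:
        w=C[int(v)-3:int(v)+4,int(u)-3:int(u)+4].reshape(-1,3); print(n,u,v,ray(n,u,v,79).round(1),np.median(w,0).round(1),ray(n,u,v,60).round(1))
E
```

```text
top red [249.  245.5] 51 [546.1 156.5  57. ] [546.3 156.3  58.2]
top 275 250 [535.4 104.6  79. ] [535.7 104.7  78. ] [539.5 106.4  60. ]
top 300 257.5 [523.9  57.4  79. ] [525.   57.4  78.3] [527.8  58.4  60. ]
top 326 264 [514.4   8.7  79. ] [514.7   8.5  78.4] [518.1   8.8  60. ]
top 351.5 271.5 [503.  -38.9  79. ] [505.2 -38.3  71.7] [506.5 -39.6  60. ]
top 376.5 280 [489.8 -85.5  79. ] [492.7 -85.9  61.1] [493.1 -87.   60. ]
scene red [377.2 247.5] 19 [545.5 156.7  57. ] [548.6 156.1  60.9]
scene 299 225 [522.4 -35.6  79. ] [515.4 -37.   70.2] [507.3 -38.4  60. ]
scene 319 232 [536.6  15.   79. ] [528.4  14.2  70.5] [521.7  13.2  60. ]
scene 338 238 [547.9  61.9  79. ] [538.9  61.4  66.4] [533.2  61.1  60. ]
scene 358 241 [549.8 109.5  79. ] [547.7 109.5  76.6] [535.2 109.7  60. ]
scene 281 221 [516.6 -80.8  79. ] [499.8 -84.6  56.6] [501.3 -84.4  60. ]
```

Lamp and blank are 248 mm apart (250 expected). The key caps lie on that line at 78 mm, and the fourth is at 72 mm, so the fourth key is the latched one. Next I shut the jaw and move over key 1.

Call:
play_rows:
  jaw: [1, 1, 1, 1, 1]
  delta_pos:
    - [-0.0242, -0.0175, 0]
    - [-0.0242, -0.0175, 0]
    - [-0.0242, -0.0175, 0]
    - [-0.0242, -0.0175, 0]
    - [-0.0242, -0.0175, 0]
  yaw: [0, 0, 0, 0, 0]
  newtons: 20

```text
t: 0.52
eef_pos: [258.3, 457.9, 230.7]
orientation: [-3.141, -0.0, 2.862]
contact_force: [0.8, -0.0, -0.6]
gripper_width: 25.9
grip_force: 0.0
```

Call:
play_rows:
  jaw: [1, 1, 1, 1, 1]
  delta_pos:
    - [-0.0242, -0.0175, 0]
    - [-0.0242, -0.0175, 0]
    - [-0.0242, -0.0175, 0]
    - [-0.0242, -0.0175, 0]
    - [-0.0242, -0.0175, 0]
  yaw: [0, 0, 0, 0, 0]

```text
t: 0.93
eef_pos: [350.5, 340.3, 230.9]
orientation: [-3.141, -0.0, 2.862]
contact_force: [0.2, 0.2, 0.1]
gripper_width: 0.0
grip_force: 0.0
```

Call:
play_rows:
  jaw: [1, 1, 1, 1, 1]
  delta_pos:
    - [-0.0242, -0.0175, 0]
    - [-0.0242, -0.0175, 0]
    - [-0.0242, -0.0175, 0]
    - [-0.0242, -0.0175, 0]
    - [-0.0242, -0.0175, 0]
  yaw: [0, 0, 0, 0, 0]

```text
t: 1.35
eef_pos: [442.6, 222.8, 230.8]
orientation: [-3.141, -0.001, 2.862]
contact_force: [0.8, 0.4, 0.6]
gripper_width: -0.1
grip_force: 0.0
```

Call:
play_rows:
  jaw: [1, 1, 1, 1, 1]
  delta_pos:
    - [-0.0242, -0.0175, 0]
    - [-0.0242, -0.0175, 0]
    - [-0.0242, -0.0175, 0]
    - [-0.0242, -0.0175, 0]
    - [-0.0242, -0.0175, 0]
  yaw: [0, 0, 0, 0, -0.063]

```text
t: 1.77
eef_pos: [534.8, 105.3, 230.8]
orientation: [-3.141, -0.001, 2.924]
contact_force: [0.6, 0.2, 0.0]
gripper_width: 0.3
grip_force: 0.0
```

Call:
play_rows:
  jaw: [1, 1, 1, 1, 1]
  delta_pos:
    - [0, 0, 0.02]
    - [0, 0, 0.02]
    - [0, 0, 0.02]
    - [0, 0, 0]
    - [0, 0, 0]
  yaw: [0, 0, 0, 0, 0]

```text
t: 2.18
eef_pos: [533.4, 106.5, 169.8]
orientation: [-3.14, -0.003, 2.925]
contact_force: [0.4, 0.6, 0.0]
gripper_width: 0.1
grip_force: 0.0
```

```bash
python3 - <<'E'
from h import *
c=cam("wrist"); o=manip.get_obs(); p,d=manip.capture("wrist"); cv2.imwrite("pics/w.png",p[...,::-1])
C=cloud("wrist",d,c)
print(o["eef_pos"],c[0]["origin"])
for z in((75,84),(68,74.5)):
  m=((C[...,2]>z[0])&(C[...,2]<z[1])&(d>0)&(p.min(2)>100)).astype(np.uint8)
  m=cv2.morphologyEx(m,cv2.MORPH_OPEN,np.ones((5,5)))
  k,l,s,ce=cv2.connectedComponentsWithStats(m)
  for j in range(1,k):
    if s[j,4]>300: print(z,ce[j].round(),s[j],np.median(C[l==j],0).round(1),cv2.minAreaRect(C[l==j][:,:2].astype(np.float32)))
E
```

```text
[533.38664186 106.47405211 169.83039547] [454.26511417 124.40445305 312.08408407]
(75, 84) [180. 242.] [ 159  223   43   38 1450] [513.7  12.   78.1] ((514.4483642578125, 11.588069915771484), (28.042034149169922, 27.85140037536621), 78.17643737792969)
(75, 84) [251. 241.] [ 230  223   42   37 1451] [523.8  60.7  78.2] ((524.35986328125, 60.03911590576172), (28.15308380126953, 27.545204162597656), 78.10179138183594)
(75, 84) [321. 240.] [ 302  222   40   38 1491] [534.2 109.1  78.2] ((534.7764282226562, 109.19813537597656), (27.94186019897461, 28.299560546875), 76.84977722167969)
(68, 74.5) [115. 239.] [  93  221   44   37 1393] [503.6 -36.8  71.4] ((504.01068115234375, -37.6220588684082), (27.99367332458496, 27.69830894470215), 77.83685302734375)
(68, 74.5) [124. 323.] [113 313  23  21 370] [570.3 -56.6  72. ] ((570.89501953125, -56.831687927246094), (17.38884925842285, 17.22610855102539), 7.797769069671631)
```

View pics/w.png

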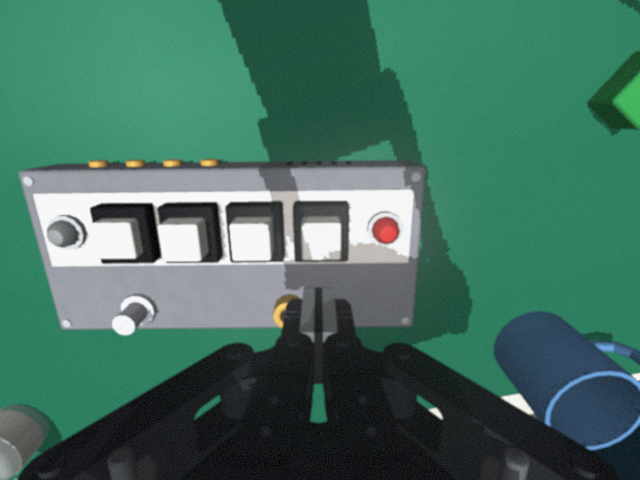

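The wrist view shows all four caps at pixels (321,240), (251,241), (180,242) and (115,239), spaced 50 mm. The first three are at 78 mm and the fourth at 71.4 mm. Next I correct by 2.5 mm and tap key 1.

Call:
play_rows:
  jaw: [1, 1, 1, 1, 1]
  delta_pos:
    - [-0.0005, 0.0025, 0.025]
    - [0, 0, 0.025]
    - [0, 0, 0.02]
    - [0, 0, 0.01]
    - [0, 0, 0]
  yaw: [0, 0, 0, 0, 0]

```text
t: 2.65
eef_pos: [534.5, 109.0, 89.9]
orientation: [-3.141, -0.003, 2.925]
contact_force: [-0.1, -0.8, -1.1]
gripper_width: 0.1
grip_force: 0.0
```

Call:
play_rows:
  jaw: [1, 1, 1, 1, 1]
  delta_pos:
    - [0, 0, 0.005]
    - [0, 0, 0.005]
    - [0, 0, 0.002]
    - [0, 0, 0.002]
    - [0, 0, 0]
  yaw: [0, 0, 0, 0, 0]

```text
t: 3.07
eef_pos: [535.7, 109.1, 77.9]
orientation: [3.141, 0.001, 2.925]
contact_force: [0.3, -1.1, 1.6]
gripper_width: 0.1
grip_force: 0.7
```

Call:
play_rows:
  jaw: [1, 1, 1]
  delta_pos:
    - [0, 0, 0.0015]
    - [0, 0, 0]
    - [0, 0, 0]
  yaw: [0, 0, 0]

```text
t: 3.32
eef_pos: [535.7, 109.0, 76.4]
orientation: [3.141, 0.001, 2.925]
contact_force: [1.6, 0.5, 2.0]
gripper_width: -0.2
grip_force: 1.0
```

Call:
play_rows:
  jaw: [1, 1]
  delta_pos:
    - [0, 0, 0]
    - [0, 0, 0]
  yaw: [0, 0]

```text
t: 3.48
eef_pos: [535.6, 109.0, 76.2]
orientation: [3.141, 0.001, 2.925]
contact_force: [1.5, 1.0, 1.5]
gripper_width: 0.4
grip_force: 1.0
```

Call:
play_rows:
  jaw: [1, 1, 1, 1, 1]
  delta_pos:
    - [0, 0, -0.01]
    - [0, 0, -0.01]
    - [0.0005, -0.025, 0]
    - [0, -0.025, 0]
    - [0, 0, 0]
  yaw: [0, 0, 0, 0, 0]

```text
t: 3.9
eef_pos: [523.6, 57.2, 97.0]
orientation: [-3.14, 0.001, 2.923]
contact_force: [0.6, 0.0, 1.3]
gripper_width: 0.2
grip_force: 0.0
```

Call:
play_rows:
  jaw: [1, 1, 1, 1, 1]
  delta_pos:
    - [0, 0, 0.01]
    - [0, 0, 0.006]
    - [0, 0, 0.004]
    - [0, 0, 0]
    - [0, 0, 0]
  yaw: [0, 0, 0, 0, 0]

```text
t: 4.32
eef_pos: [523.9, 60.7, 75.6]
orientation: [-3.141, -0.001, 2.926]
contact_force: [-0.1, -1.9, 2.2]
gripper_width: 0.1
grip_force: 1.1
```

Key 2 touched (2.2 N, about 3 mm down). On to key 3.

Call:
play_rows:
  jaw: [1, 1, 1, 1, 1]
  delta_pos:
    - [0, 0, -0.01]
    - [0, 0, -0.01]
    - [0, -0.025, 0]
    - [0, -0.025, 0]
    - [0, 0, 0]
  yaw: [0, 0, 0, 0, 0]

```text
t: 4.73
eef_pos: [513.2, 8.7, 97.4]
orientation: [-3.14, 0.002, 2.923]
contact_force: [-0.4, 1.1, 1.0]
gripper_width: 0.0
grip_force: 0.0
```

Call:
play_rows:
  jaw: [1, 1, 1, 1, 1]
  delta_pos:
    - [0, 0, 0.01]
    - [0, 0, 0.006]
    - [0, 0, 0.004]
    - [0, 0, 0]
    - [0, 0, 0]
  yaw: [0, 0, 0, 0, 0]

```text
t: 5.15
eef_pos: [513.3, 12.0, 75.7]
orientation: [3.142, -0.0, 2.926]
contact_force: [0.3, -0.0, 2.1]
gripper_width: 0.0
grip_force: 1.1
```

Key 3 touched. On to key 4 (latched, top near 72), coming down slowly.

Call:
play_rows:
  jaw: [1, 1, 1, 1, 1]
  delta_pos:
    - [0, 0, -0.01]
    - [0, 0, -0.01]
    - [0, -0.025, 0]
    - [0, -0.025, 0]
    - [0, 0, 0]
  yaw: [0, 0, 0, 0, 0]

```text
t: 5.57
eef_pos: [502.3, -40.2, 97.4]
orientation: [-3.14, 0.002, 2.923]
contact_force: [0.3, 0.2, -0.0]
gripper_width: 0.2
grip_force: 0.0
```

Call:
play_rows:
  jaw: [1, 1, 1, 1, 1]
  delta_pos:
    - [0, 0, 0.01]
    - [0, 0, 0.006]
    - [0, 0, 0.006]
    - [0, 0, 0.001]
    - [0, 0, 0]
  yaw: [0, 0, 0, 0, 0]

```text
t: 5.98
eef_pos: [502.3, -36.6, 72.3]
orientation: [3.141, -0.001, 2.926]
contact_force: [-1.2, 0.6, 2.3]
gripper_width: 0.3
grip_force: 1.3
```

Call:
play_rows:
  jaw: [1, 1, 1]
  delta_pos:
    - [0, 0, 0.0005]
    - [0, 0, 0]
    - [0, 0, 0]
  yaw: [0, 0, 0]

```text
t: 6.23
eef_pos: [502.6, -37.1, 72.4]
orientation: [3.141, 0.0, 2.925]
contact_force: [0.4, 0.8, 0.8]
gripper_width: -0.1
grip_force: 0.5
```

Key 4 touched and still firm. Now the full press.

Call:
play_rows:
  jaw: [1, 1, 1, 1, 1]
  delta_pos:
    - [0, 0, 0.002]
    - [0, 0, 0.002]
    - [0, 0, 0.001]
    - [0, 0, 0]
    - [0, 0, 0]
  yaw: [0, 0, 0, 0, 0]

```text
t: 6.65
eef_pos: [502.6, -37.2, 67.5]
orientation: [3.141, 0.0, 2.925]
contact_force: [-1.0, 2.0, 3.9]
gripper_width: 0.2
grip_force: 2.3
```

Call:
play_rows:
  jaw: [1, 1, 1]
  delta_pos:
    - [0, 0, 0.0008]
    - [0, 0, 0]
    - [0, 0, 0]
  yaw: [0, 0, 0]

```text
t: 6.9
eef_pos: [502.6, -37.2, 67.0]
orientation: [3.141, 0.0, 2.925]
contact_force: [-0.8, 4.2, 6.9]
gripper_width: 0.0
grip_force: 3.2
```

Call:
play_rows:
  jaw: [1, 1, 1, 1, 1]
  delta_pos:
    - [0, 0, -0.01]
    - [0, 0, -0.025]
    - [0, 0, -0.03]
    - [0, 0, -0.035]
    - [0, 0, 0]
  yaw: [0, 0, 0, 0, 0]

```text
t: 7.32
eef_pos: [505.1, -38.3, 174.4]
orientation: [-3.142, 0.011, 2.924]
contact_force: [1.1, -0.5, 1.2]
gripper_width: 0.1
grip_force: 0.0
```

```bash
python3 - <<'E'
from h import *
c=cam("wrist"); p,d=manip.capture("wrist"); cv2.imwrite("pics/w2.png",p[...,::-1])
C=cloud("wrist",d,c)
m=((C[...,2]>66)&(C[...,2]<84)&(d>0)&(p.min(2)>100)).astype(np.uint8)
m=cv2.morphologyEx(m,cv2.MORPH_OPEN,np.ones((5,5)))
k,l,s,ce=cv2.connectedComponentsWithStats(m)
for j in range(1,k):
    if s[j,4]>300: print(ce[j].round(),np.median(C[l==j],0).round(1))
E
```

```text
[455. 231.] [522.2  58.1  78. ]
[524. 230.] [532.3 106.3  78. ]
[317. 232.] [502.  -37.8  78.1]
[387. 231.] [512.2  10.6  78.1]
```

View pics/w2.png

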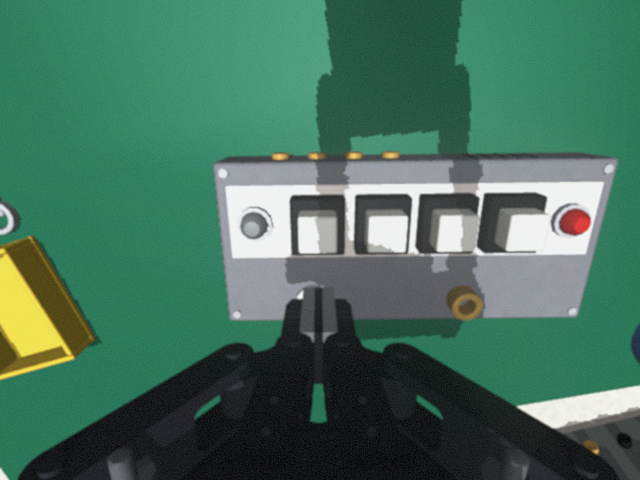

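All four caps, at pixels (317,232), (387,231), (455,231) and (524,230), now stand at 78 mm. The arm is clear of everything and the loose parts are where they were.

```bash
python3 -c "
from rig import manip
print(manip.finish_job())"
```

```text
the job is handed in; nothing more can be done
None
```

I tapped the four keys in order from the lamp end, then pressed the latched fourth key to its stop; it popped up, all four keys measured level before hand-in, and the job was handed in at about 7.4 s with no verdict returned.

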